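Tip two loudspeaker cabinets onto their backs and push the stamped one to the fitting line

ROBOT

A 6-joint arm with a two-finger parallel gripper is mounted at the origin on the work surface. World frame = base frame: x ahead of the robot, y to its left, z up, the work surface at z = 0. Lengths are in m, angles in degrees, forces in N, time in s.
With the tool pointing down it reaches from about 0.35 to 0.875 m from the base axis. Payload 4.2 kg.
Tool frame: the origin (TCP) lies on the centre line of the jaws, within the pads' length; the fingertips stand 11 mm ahead of it and the grasp point (between the pads) lies 8 mm behind it; y points along the fingers, z is the direction in which the jaws open and shut, and the axes are right-handed (so a half turn about y gives the same grasp; the last joint's range is limited). The gripper opens to 87 mm and grips with 3 to 60 N. Pads are 19 mm wide; open, the fingers measure 117 mm over their backs; the gripper's body (75 mm by 190 mm) begins 51 mm behind the grasp point.
Start: joints at [-48.495, 22.042, 0.453, 0, -68.411, -14.817], TCP at [0.281, -0.558, 0.234] pointing down, gripper open.
Joint ranges: [-179.83, 179.83], [-69.29, 118.12], [-61.27, 80.66], [-181.25, 117.63], [-171.15, -9.14], [-177.46, 177.46]. Speed limits (degrees/s): [159.86, 159.86, 180, 180, 180, 180].

INTERFACE

Orientations are given as a 3x3 rotation matrix whose columns are the frame's x, y, z axes.
In Python, from station import r, optics gives the robot as it stands. The module is installed in compiled form; this text tells all that it offers.
- The arm moves only by the tool step_arm, never from a script. Its argument "moves" is a list that holds one entry, the list of rows, each a list of 7 numbers: the turn, a rotation vector about the tool's x, y, z in rad, then the shift along the tool's x, y, z in cm, then the opening in per cent of the stroke, from 0 (shut) to 100 (fully open). A call has exactly 5 rows; each row is the pose to reach, as a shift and turn from the pose commanded when the call began, along the tool's axes at that moment; what a row does not reach only later rows make up. A row lasts 1/12 s, in which the tool goes at most 41.7 mm and 7.16 degrees, less where a joint would pass 70% of its speed; a pose out of reach is approached as far as the arm can. A call with a gripper value outside its range is refused whole. The fingers move at their own pace and stop on an object; the grip force is fixed at half the most. Time passes only in rows, so rows that repeat a pose let the fingers close, or fill a call up. It gives the time, the measured TCP pose, the force and the opening at its end, in the units of the state.
- r.sense(): the state, without advancing time (a new reading comes with each control period).
- optics.capture(name): name is "side" or "top" or "wrist"; returns a dict with "image" (480x640x3 uint8, red, green, blue), "fov_y" (degrees; the focal length in pixels is half the picture's height over the tangent of half this angle, whatever the lens; pixels are square), "cx", "cy" (the principal point, pixels), "k1" (the pictures are not rectified: a ray, as slopes to the right and down, at radius r is drawn at 1 + k1 r^2 times it, then the intrinsics apply), "cam_to_world" (4x4, takes a point from camera to world coordinates). Camera axes: x right, y down, z forward; pixel columns grow to the right and rows downward; lengths in m; the calibration is good to about 2 mm. A picture is of the moment at which its call begins. There is no depth.
- r.finish_job(): hands the job in, once; it reports no verdict.
The state is a dict: "time_s": time; "joints": joint angles; "joint_velocities": joint speeds; "effort": joint torques, N m; "tcp_pos": TCP position; "ee_rot": TCP orientation; "wrist_force": force on the tool from outside, world axes, zero at the start; "moment": the same for the moment, N m; "gripper_width": opening from 0.0 (shut) to 1.0 (fully open).
Only numpy, scipy, OpenCV 4.12 (cv2) and the standard library are available. Lean on these libraries where they do the work, as an engineer would, in place of code of your own. Each camera call takes 0.05 s, during which the arm holds its last target.

TASK

Two small black loudspeaker cabinets stand on the bench, and one of them carries the inspection stamp on its underside. Without gripping or lifting them, tip each one steadily over towards the robot onto its back, so that its open front faces up and its underside can be seen. Then push the stamped one along the bench, still on its back, until it lies flush against the stop rail on the robot's side; leave the other lying where it was tipped, disturb nothing else, and move clear.

Things in the scene. Friction and masses are not known exactly. Their poses are not given: they have to be found in the camera images.
- cabinet_a: small black loudspeaker cabinet, empty and without drivers; 120 mm deep (own x), 180 mm wide (own y), 140 mm high (own z), walls 8 mm. Front (+x, away from the robot) has three round openings, none in its top 30 mm. About 0.75 kg, centre of mass about 50 mm up: overbalances past about 48 degrees. Rubber feet grip the bench; its plain back slides. Origin: centre of underside. One of two alike
- cabinet_b: small black loudspeaker cabinet, empty and without drivers; 120 mm deep (own x), 180 mm wide (own y), 140 mm high (own z), walls 8 mm. Front (+x, away from the robot) has three round openings, none in its top 30 mm. About 0.75 kg, centre of mass about 50 mm up: overbalances past about 48 degrees. Rubber feet grip the bench; its plain back slides. Origin: centre of underside. The other of the two
- stamp (a point): the inked stamp, a dark ring 80 mm across with a tick in it, in the middle of the pale raw underside of one of the two cabinets. It shows only when that cabinet has been tipped over; the other cabinet's underside is bare
- cabinet_a_heel (a point): cabinet_a: middle of the lower edge of its back (own -x, towards the robot), at foot level. Pushed towards the robot near the top of its front it rolls on this edge (pushed below about 80 mm it may slide); lying on its back, 120 mm high, this is the lower edge of the underside, which then faces away from the robot; pushed there below about 90 mm it slides
- cabinet_a_crown (a point): cabinet_a: middle of the upper edge of its back, 140 mm above the heel while it stands; once it lies on its back, this edge lies on the bench on the side towards the robot
- cabinet_b_heel (a point): cabinet_b: middle of the lower edge of its back (own -x, towards the robot), at foot level. Pushed towards the robot near the top of its front it rolls on this edge (pushed below about 80 mm it may slide); lying on its back, 120 mm high, this is the lower edge of the underside, which then faces away from the robot; pushed there below about 90 mm it slides
- cabinet_b_crown (a point): cabinet_b: middle of the upper edge of its back, 140 mm above the heel while it stands; once it lies on its back, this edge lies on the bench on the side towards the robot
- rail_left (a point): stop rail of the fitting line: wooden batten fixed to the bench between the robot and the cabinets, running along y; 22 mm wide, 1160 mm long, 30 mm high. This point lies on its face towards the cabinets, at bench level, 350 mm to the left of its middle; x points squarely from that face towards the cabinets, y along the rail. Pale tape on the bench 160 mm before the face marks the lane
- rail_right (a point): the same face of the stop rail at bench level, 350 mm to the right of its middle
- big_cabinet: bystander: a larger black cabinet, 180 x 220 mm, 130 mm high as it lies on its back, already standing against the left end of the rail
- carton: bystander: a closed cardboard carton, 130 x 170 x 90 mm, against the right end of the rail
- multimeter: bystander: yellow and black multimeter lying on its back, 185 x 90 x 47 mm, beside the cabinets, left or right
- woofer: bystander: round loudspeaker driver lying cone up, 110 mm across, 58 mm high, beside the cabinets, left or right
- junction_box: bystander: grey square junction box, 114 mm square (146 mm over its cable glands), 61 mm high, beyond the cabinets, left or right
- switch: bystander: white surface switch with a blue rocker, 87 x 66 x 39 mm, beyond the cabinets, left or right
- tape_roll: bystander: black roll of tape lying flat, 68 mm across, 19 mm high, in the gap between the two cabinets, nearer the robot
- screwdriver: bystander: screwdriver with a red handle, 170 mm long, about 30 mm thick, lying along x in the gap between the two cabinets, farther from the robot

How it is judged (in metres and radians):
On the way, in this order (a step that is already met when the one before it is completed fails the run):
1. both cabinets have been tipped onto their backs, fronts facing up (angle between each of cabinet_a, cabinet_b's own x axis and vertical below 0.08 rad), for 0.3 s.
2. the stamped cabinet is pushed up to the stop rail (x of cabinet_a_crown in the frame of rail_left below 0.01 m and angle between the z axis of cabinet_a and the x axis of rail_left, either way round below 0.1 rad), for 0.2 s.
At the end, for the whole second after the job is handed in: Both cabinets lie at rest on their backs, fronts facing up; the stamped one within 10 mm of the stop rail's face and within 0.1 rad of square to it; the back lower edge of the other within 60 mm of where it stood (all of step 1 and all of step 2 and linear speed of each of cabinet_a, cabinet_b below 0.01 m/s and distance of cabinet_b_heel from where it was at the start of the episode below 0.06 m); the robot touches nothing.
It fails at once if a cabinet is lifted or tipped the other way (lower edge of its back more than 25 mm above the bench) (height (world z) of any of cabinet_a_heel, cabinet_b_heel above 0.025 m).
It fails at once if a cabinet is knocked over at speed (turning faster than 9 rad/s) (angular speed of any of cabinet_a, cabinet_b above 9 rad/s).
It fails at once if one of the other things on the bench is moved by more than 30 mm (distance of any of big_cabinet, carton, multimeter, woofer, junction_box, switch, tape_roll, screwdriver from where it was at the start of the episode above 0.03 m).
It also fails if it takes over 64 s, if anything falls off the work surface, if the arm or the gripper's body presses on something with over 40 N, if the wrist force passes 120 N, or if a joint passes its speed limit or range.

## Working session

There is one attempt and no reset: what is moved stays moved. The work goes in short steps, Python scripts to look and compute and a tool call to move; the robot and the scene stay as the last step left them, time stands still between calls to the robot, and variables do not carry over. Pictures are saved under pics/ and viewed, and the job is handed in when it is done.

Besides the shell and the picture viewer there is one more tool, called after ">>>" as name([rows], argument=value, ...), one row to a line, values as JSON. step_arm: Moves the arm, as the interface text tells. Its arguments: {"type":"object","properties":{"moves":{"type":"array"}},"required":["moves"]}

```bash
mkdir -p pics; cat > h.py <<'E'
import numpy as np,cv2
from station import r,optics
def shot(n,f):
    c=optics.capture(n); cv2.imwrite('pics/'+f,c['image'][:,:,::-1])
    import pickle; pickle.dump(c,open('pics/'+f+'.pkl','wb')); return c
def load(f):
    import pickle; return pickle.load(open('pics/'+f+'.pkl','rb'))
def pix2w(c,u,v,z=0.):
    f=240/np.tan(np.radians(c['fov_y'])/2)
    xd=np.array([(u-c['cx'])/f,(v-c['cy'])/f]);x=xd.copy()
    for _ in range(30): x=xd/(1+c['k1']*(x@x))
    T=np.array(c['cam_to_world']);d=T[:3,:3]@np.array([x[0],x[1],1]);o=T[:3,3]
    return o+d*(z-o[2])/d[2]
def w2pix(c,p):
    f=240/np.tan(np.radians(c['fov_y'])/2);T=np.array(c['cam_to_world'])
    q=T[:3,:3].T@(np.array(p)-T[:3,3]);x=q[:2]/q[2];x=x*(1+c['k1']*(x@x))
    return x*f+[c['cx'],c['cy']]
E
python3 - <<'E'
from h import *
np.set_printoptions(precision=4,suppress=True)
for n in('side','top','wrist'):
    c=shot(n,n+'0.png'); print(n,c['fov_y'],c['k1'],np.array(c['cam_to_world']))
s=r.sense(); print(s)
E
```

```text
side 52.10958481132784 -0.11859311949501448 [[-0.8193 -0.391   0.4194 -0.0339]
 [-0.573   0.5853 -0.5737  0.7678]
 [-0.0212 -0.7103 -0.7036  1.0529]
 [ 0.      0.      0.      1.    ]]
top 48.294153408342275 -0.07087404110233757 [[ 0.0162 -0.9965  0.0818  0.3872]
 [-0.9999 -0.0166 -0.0037 -0.0043]
 [ 0.0051 -0.0817 -0.9966  1.4051]
 [ 0.      0.      0.      1.    ]]
wrist 69.20872911637296 -0.06866732439042646 [[-0.4493  0.8537  0.2632  0.2091]
 [ 0.8934  0.4288  0.1343 -0.5945]
 [ 0.0018  0.2955 -0.9553  0.384 ]
 [ 0.      0.      0.      1.    ]]
{'time_s': 0.15, 'joints': array([-48.4947,  22.0798,   0.3992,  -0.0203, -68.4105, -14.8163]), 'joint_velocities': array([-0.0935, -0.0583,  0.2463,  0.0871, -0.0375,  0.0004]), 'effort': array([  0.0017, -39.1053,  18.7587,   4.2223,   0.0124,  -0.0001]), 'tcp_pos': array([ 0.2805, -0.558 ,  0.2327]), 'ee_rot': array([[ 0.8935, -0.0008, -0.449 ],
       [ 0.449 ,  0.0014,  0.8935],
       [-0.0001, -1.    ,  0.0016]]), 'wrist_force': array([-0.2834,  0.0841,  0.1016]), 'moment': array([0.0406, 0.0644, 0.0031]), 'gripper_width': 1.0014081651656996}
```

View pics/top0.png

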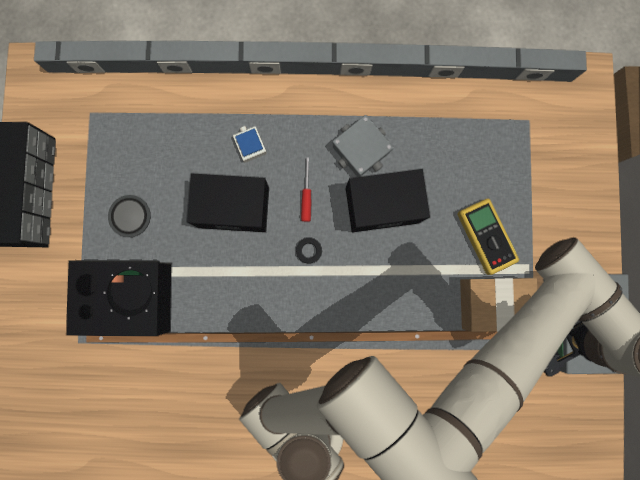

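View pics/side0.png

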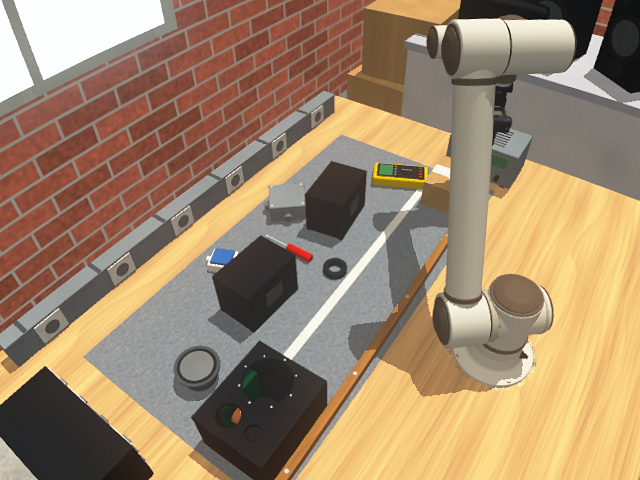

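```bash
python3 - <<'E'
import cv2,numpy as np
im=cv2.imread('pics/top0.png')[105:265,170:450]
im=cv2.convertScaleAbs(im,alpha=1.8,beta=20)
cv2.imwrite('pics/t0z.png',cv2.resize(im,None,fx=2.85,fy=2.85,interpolation=cv2.INTER_CUBIC))
im=cv2.imread('pics/top0.png')[255:355,60:540]
cv2.imwrite('pics/t0r.png',cv2.resize(im,None,fx=1.66,fy=1.66,interpolation=cv2.INTER_CUBIC))
E
```

```text
(no output)
```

View pics/t0z.png

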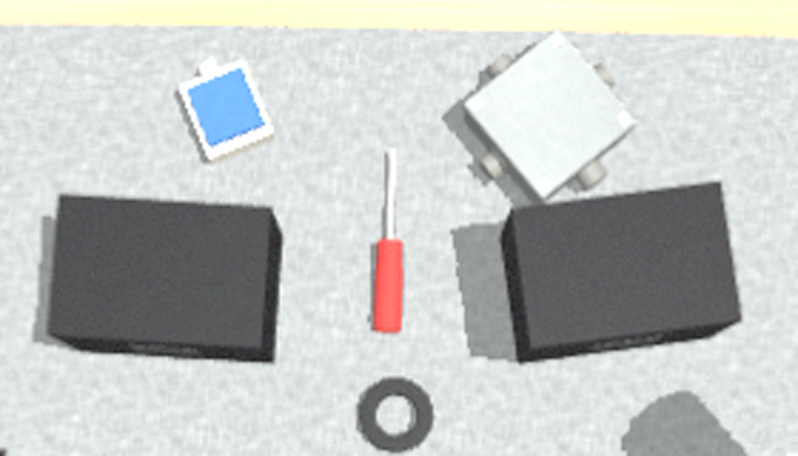

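View pics/t0r.png

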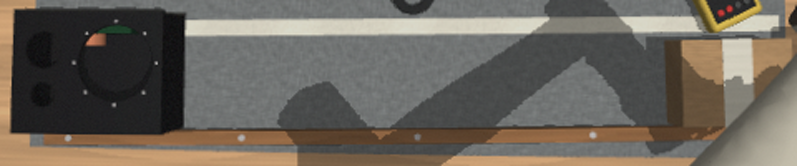

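```bash
python3 - <<'E'
from h import *
np.set_printoptions(precision=4,suppress=True)
c=load('top0.png')
def P(pts,s,o,z): return np.array([pix2w(c,u/s+o[0],v/s+o[1],z) for u,v in pts])
for n,q in(('L',[(62,196),(272,208),(265,345),(52,333)]),('R',[(512,210),(720,183),(740,318),(522,350)])):
    p=P(q,2.85,(170,105),.14)
    # model fit: FL,FR,BR,BL
    M=np.array([[.06,.09],[.06,-.09],[-.06,-.09],[-.06,.09]]);A=p[:,:2]
    B=A-A.mean(0);th=np.arctan2((M[:,0]*B[:,1]-M[:,1]*B[:,0]).sum(),(M*B).sum())
    R=np.array([[np.cos(th),-np.sin(th)],[np.sin(th),np.cos(th)]])
    print(n,p[:,:2].tolist(),'\n c',A.mean(0),np.degrees(th),'res',(B-M@R.T).round(3).tolist(),'heel',A.mean(0)+R@[-.06,0],'front',A.mean(0)+R@[.06,0])
print('rail',P([(190,129),(640,126),(740,126)],1.66,(60,255),.03))
print('tape edge',P([(190,36),(640,30)],1.66,(60,255),0))
print('jb',P([(465,105),(560,32),(635,122),(545,203),(590,172),(485,165)],2.85,(170,105),.061))
print('switch',P([(180,90),(245,62),(272,135),(212,160)],2.85,(170,105),.039))
print('sd',P([(390,150),(388,330),(373,330),(403,330)],2.85,(170,105),.015),'roll',P([(395,414)],2.85,(170,105),.02))
print('big R side',P([(163,12),(165,133)],1.66,(60,255),.13))
print('cartonL',P([(683,40),(680,126)],1.66,(60,255),.09))
E
```

```text
L [[0.6455777172462802, 0.28111268520170984], [0.6379040510180165, 0.10348396431385139], [0.5219879783292167, 0.10653282945035063], [0.5291924598344133, 0.28522009658825875]] 
 c [0.5837 0.1941] -2.2012655757368416 res [[-0.002, -0.001], [-0.002, 0.002], [0.002, 0.0], [0.002, -0.001]] heel [0.5237 0.1964] front [0.6436 0.1918]
R [[0.6396512134370407, -0.09835613034746339], [0.6662678284017887, -0.27433254142529806], [0.5515302870905292, -0.2908386214736291], [0.5213838774200972, -0.10785351714214567]] 
 c [ 0.5947 -0.1928] 8.198600914767702 res [[-0.002, -0.003], [-0.001, -0.001], [0.003, -0.0], [-0.001, 0.004]] heel [ 0.5353 -0.2014] front [ 0.6541 -0.1843]
rail [[ 0.2562  0.3365  0.03  ]
 [ 0.2717 -0.3568  0.03  ]
 [ 0.273  -0.514   0.03  ]]
tape edge [[ 0.3994  0.3487  0.    ]
 [ 0.4205 -0.3646  0.    ]]
jb [[ 0.7506 -0.0611  0.061 ]
 [ 0.82   -0.1463  0.061 ]
 [ 0.738  -0.2144  0.061 ]
 [ 0.6623 -0.1337  0.061 ]
 [ 0.6913 -0.174   0.061 ]
 [ 0.6959 -0.0796  0.061 ]]
switch [[0.7664 0.1992 0.039 ]
 [0.7935 0.1403 0.039 ]
 [0.7255 0.1138 0.039 ]
 [0.7015 0.1679 0.039 ]]
sd [[ 0.7191  0.0061  0.015 ]
 [ 0.551   0.005   0.015 ]
 [ 0.5508  0.0188  0.015 ]
 [ 0.5512 -0.0087  0.015 ]] roll [[ 0.4737 -0.0027  0.02  ]]
big R side [[0.432  0.3565 0.13  ]
 [0.2592 0.3476 0.13  ]]
cartonL [[ 0.4044 -0.4062  0.09  ]
 [ 0.2773 -0.4013  0.09  ]]
```

```bash
cat >> h.py <<'E'
from scipy.spatial.transform import Rotation as Ro
np.set_printoptions(precision=3,suppress=True)
def des(yaw,tilt):
    base=np.array([[-1,0,0],[0,0,-1],[0,-1,0.]])
    return Ro.from_euler('z',yaw,degrees=True).as_matrix()@base@Ro.from_rotvec([0,0,-np.radians(tilt)]).as_matrix()
def rel(p,R,s=None):
    s=s or r.sense(); R0=s['ee_rot'];
    return np.r_[Ro.from_matrix(R0.T@R).as_rotvec(),100*R0.T@(np.array(p)-s['tcp_pos'])]
E
python3 - <<'E'
from h import *
print(rel([.70,-.18,.25],des(8.2,20)))
print(rel([.70,-.18,.25],des(8.2,0)))
E
```

```text
[ 0.49  -2.78  -0.078 54.454 -1.707 14.945]
[-0.    -2.819  0.002 54.454 -1.707 14.945]
```

>>> step_arm([
  [[0,-0.12,0,2,-1,1,100],[0,-0.24,0,5,-2,2,100],[0,-0.36,0,8,-3,3,100],[0,-0.48,0,11,-4,4,100],[0,-0.6,0,14,-4,5,100]],
])

```text
time_s: 0.57
tcp_pos: [0.3847, -0.4505, 0.2757]
ee_rot: [[0.479, 0.003, -0.878], [0.878, -0.003, 0.479], [-0.001, -1.0, -0.004]]
wrist_force: [0.8, -0.3, 0.3]
gripper_width: 1.0
```

```bash
python3 - <<'E'
from h import *
s=r.sense();print(s['tcp_pos'],s['joints'],s['ee_rot'])
print(rel([.70,-.18,.25],des(8.2,0)))
E
```

```text
[ 0.385 -0.451  0.276] [-33.832  17.262  -0.548   0.052 -71.977   5.212] [[ 0.479  0.003 -0.878]
 [ 0.878 -0.003  0.479]
 [-0.001 -1.    -0.004]]
[  0.001  -2.213  -0.005  38.848   2.579 -14.725]
```

>>> step_arm([
  [[0,-0.12,0,2.6,0,-1,100],[0,-0.24,0,5.2,0,-2,100],[0,-0.36,0,7.8,0,-3,100],[0,-0.48,0,10.4,0,-4,100],[0,-0.6,0,13,0,-5,100]],
])

```text
time_s: 0.98
tcp_pos: [0.4908, -0.36, 0.2733]
ee_rot: [[-0.101, -0.001, -0.995], [0.995, 0.0, -0.101], [0.0, -1.0, 0.0]]
wrist_force: [-0.1, 0.2, -0.2]
gripper_width: 0.999
```

```bash
python3 - <<'E'
from h import *
s=r.sense();print(s['tcp_pos'],s['joints'])
print(rel([.72,-.18,.25],des(8.2,0)))
E
```

```text
[ 0.491 -0.36   0.273] [-21.05   19.105   1.775  -0.013 -72.709  26.844]
[  0.     -1.613   0.001  15.598   2.321 -24.624]
```

>>> step_arm([
  [[0,-0.12,0,1.2,0,-3,100],[0,-0.24,0,2.5,0,-6,100],[0,-0.36,0,3.8,0,-9,100],[0,-0.48,0,5.5,0,-12,100],[0,-0.6,0,7,0,-15,100]],
])

```text
time_s: 1.4
tcp_pos: [0.6337, -0.2761, 0.2731]
ee_rot: [[-0.645, -0.001, -0.764], [0.764, 0.0, -0.645], [0.001, -1.0, 0.0]]
wrist_force: [-0.4, -0.4, -0.8]
gripper_width: 0.998
```

```bash
python3 - <<'E'
from h import *
s=r.sense();print(s['tcp_pos'],s['joints'])
print(rel([.72,-.18,.25],des(8.2,0)))
E
```

```text
[ 0.634 -0.276  0.273] [-10.181  27.56   14.849  -0.013 -77.341  50.348]
[  0.     -1.013   0.001   1.777   2.306 -12.791]
```

>>> step_arm([
  [[0,-0.12,0,0.4,0,-3,100],[0,-0.24,0,0.8,0,-6,100],[0,-0.36,0,1.2,0,-9,100],[0,-0.48,0,1.5,0,-11,100],[0,-0.6,0,1.8,0,-12.8,100]],
])

```text
time_s: 1.82
tcp_pos: [0.7204, -0.1798, 0.2723]
ee_rot: [[-0.964, -0.002, -0.265], [0.265, 0.0, -0.964], [0.002, -1.0, 0.0]]
wrist_force: [-0.2, -0.5, 0.8]
gripper_width: 1.002
```

```bash
python3 - <<'E'
from h import *
s=r.sense();print(s['tcp_pos'],s['joints'])
print(rel([.72,-.18,.25],des(8.2,20)))
E
```

```text
[ 0.72  -0.18   0.272] [ -1.591  33.158  24.201  -0.02  -81.134  76.202]
[ 0.072 -0.407 -0.343  0.033  2.233  0.034]
```

>>> step_arm([
  [[0.01,-0.08,-0.07,0,0,0,100],[0.03,-0.16,-0.14,0,0,0,100],[0.045,-0.245,-0.21,0,0,0,100],[0.06,-0.33,-0.28,0,1,0,100],[0.072,-0.407,-0.343,0,2,0,100]],
])

```text
time_s: 2.23
tcp_pos: [0.7199, -0.1817, 0.2534]
ee_rot: [[-0.93, -0.34, 0.139], [-0.13, -0.047, -0.99], [0.343, -0.939, -0.0]]
wrist_force: [0.5, 0.5, 0.1]
gripper_width: 0.998
```

```bash
python3 - <<'E'
from h import *
s=r.sense();print(s['tcp_pos'],s['joints'])
shot('wrist','w1.png')
def tip(heel,yaw,ph,h=.125,dx=0):
    ph=np.radians(ph);X=np.array([np.cos(np.radians(yaw)),np.sin(np.radians(yaw)),0])
    return np.r_[heel,0]+X*(.12*np.cos(ph)-h*np.sin(ph)+.0127+dx)+np.array([0,0,.12*np.sin(ph)+h*np.cos(ph)+.007])
print(rel(tip([.5353,-.2014],8.2,0,dx=.02),des(8.2,20)))
for p in(0,5,10,15,20,25,30,35,40,45,50,55,60):
    print(p,rel(tip([.5353,-.2014],8.2,p),des(8.2,20))[3:])
E
```

```text
[ 0.72  -0.182  0.253] [  -0.568   45.209   40.32     2.998 -104.948   98.813]
[ 0.004  0.001  0.012 -0.965 11.907 -0.484]
0 [ 0.906 12.613 -0.483]
5 [ 2.32  12.079 -0.486]
10 [ 3.776 11.671 -0.489]
15 [ 5.261 11.391 -0.492]
20 [ 6.766 11.242 -0.494]
25 [ 8.277 11.224 -0.495]
30 [ 9.785 11.339 -0.496]
35 [11.276 11.584 -0.497]
40 [12.741 11.958 -0.497]
45 [14.167 12.459 -0.496]
50 [15.544 13.081 -0.495]
55 [16.862 13.822 -0.494]
60 [18.111 14.675 -0.492]
```

View pics/w1.png

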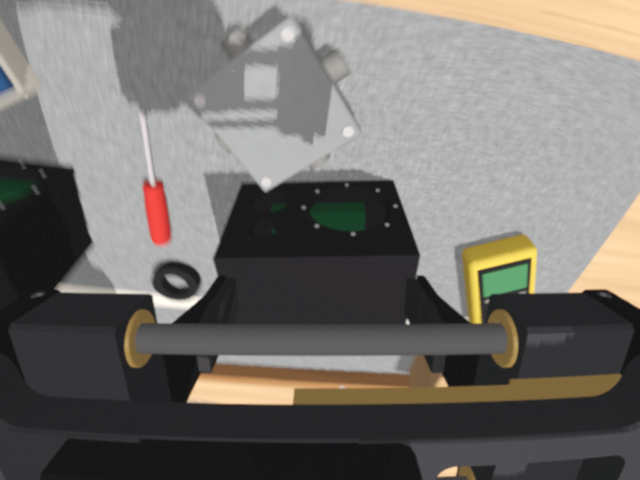

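>>> step_arm([
  [[0,0,0,-1.5,3,-0.2,100],[0,0,0,-1.5,6,-0.4,100],[0,0,0,-1.3,9,-0.5,100],[0,0,0,-1,11.5,-0.5,100],[0,0,0,-1,11.9,-0.5,100]],
])

```text
time_s: 2.7
tcp_pos: [0.6837, -0.1805, 0.1335]
ee_rot: [[-0.928, -0.347, 0.132], [-0.125, -0.044, -0.991], [0.35, -0.937, -0.003]]
wrist_force: [-1.2, -0.8, -0.7]
gripper_width: 0.998
```

```bash
cat >> h.py <<'E'
def tip(heel,yaw,ph,h=.125,dx=0):
    ph=np.radians(ph);X=np.array([np.cos(np.radians(yaw)),np.sin(np.radians(yaw)),0])
    return np.r_[heel,0]+X*(.12*np.cos(ph)-h*np.sin(ph)+.0127+dx)+np.array([0,0,.12*np.sin(ph)+h*np.cos(ph)+.007])
E
python3 - <<'E'
from h import *
print(rel(tip([.5353,-.2014],8.2,0),des(8.2,20)))
for p in(0,5,10,15,20,25,30,35,40,45,50,55,60):
    print(p,rel(tip([.5353,-.2014],8.2,p),des(8.2,20))[3:])
E
```

```text
[ 0.006 -0.009  0.008  1.557  0.738 -0.026]
0 [ 1.557  0.738 -0.026]
5 [ 2.969  0.2   -0.017]
10 [ 4.423 -0.213 -0.007]
15 [ 5.908 -0.498  0.004]
20 [ 7.412 -0.652  0.017]
25 [ 8.923 -0.675  0.03 ]
30 [10.431 -0.565  0.043]
35 [11.923 -0.325  0.058]
40 [13.389  0.044  0.073]
45 [14.817  0.54   0.089]
50 [16.196  1.159  0.105]
55 [17.516  1.895  0.121]
60 [18.767  2.743  0.137]
```

Now contact and first ~13°.

>>> step_arm([
  [[0,0,0,1.0,0.5,0,100],[0,0,0,1.8,0.6,0,100],[0,0,0,2.8,0.25,0,100],[0,0,0,3.8,0,0,100],[0,0,0,4.8,-0.3,0,100]],
])

```text
time_s: 3.12
tcp_pos: [0.6446, -0.1869, 0.1594]
ee_rot: [[-0.933, -0.334, 0.135], [-0.127, -0.047, -0.991], [0.338, -0.941, 0.001]]
wrist_force: [1.2, -0.8, 0.4]
gripper_width: 1.0
```

```bash
python3 - <<'E'
from h import *
for p in range(10,70,5):
    print(p,rel(tip([.5353,-.2014],8.2,p),des(8.2,20))[3:])
shot('side','s1.png')
E
```

```text
10 [-0.183  0.836 -0.127]
15 [ 1.297  0.532 -0.116]
20 [ 2.799  0.358 -0.105]
25 [ 4.31   0.316 -0.094]
30 [ 5.819  0.406 -0.082]
35 [ 7.314  0.626 -0.07 ]
40 [ 8.785  0.977 -0.059]
45 [10.219  1.454 -0.047]
50 [11.606  2.054 -0.036]
55 [12.936  2.773 -0.025]
60 [14.198  3.605 -0.014]
65 [15.383  4.544 -0.003]
```

View pics/s1.png

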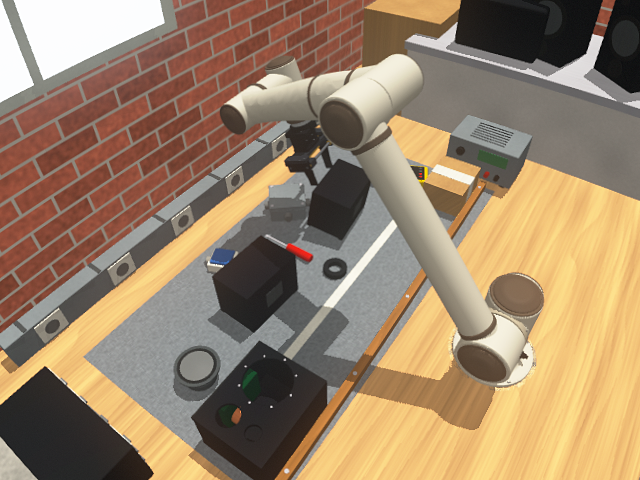

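```bash
python3 - <<'E'
from h import *
import cv2
im=cv2.imread('pics/s1.png')[130:300,180:400]
cv2.imwrite('pics/s1z.png',cv2.convertScaleAbs(cv2.resize(im,None,fx=3.5,fy=3.5),alpha=1.5,beta=15))
E
```

```text
(no output)
```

View pics/s1z.png

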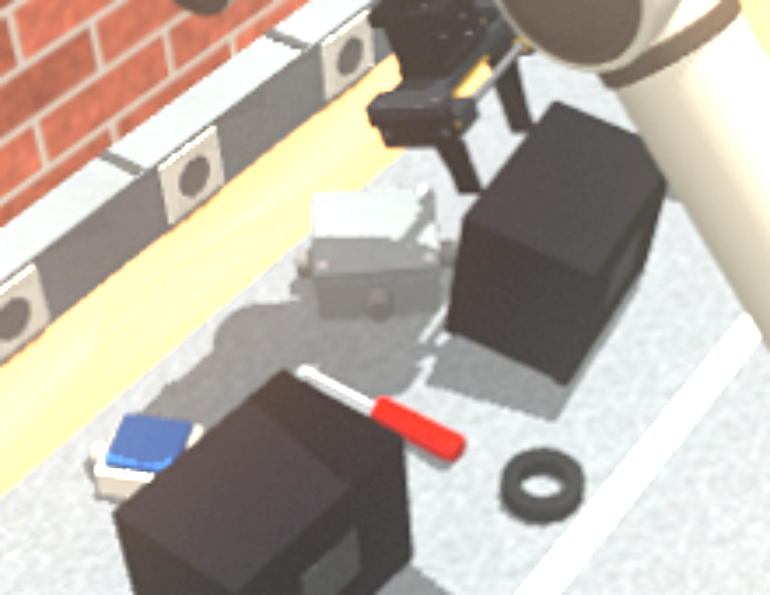

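>>> step_arm([
  [[0,0,0,1.3,0.4,0,100],[0,0,0,2.3,0.4,0,100],[0,0,0,3.3,0.35,0,100],[0,0,0,4.3,0.32,0,100],[0,0,0,5.3,0.38,0,100]],
])

```text
time_s: 3.58
tcp_pos: [0.5944, -0.1945, 0.1751]
ee_rot: [[-0.933, -0.333, 0.136], [-0.127, -0.049, -0.991], [0.337, -0.942, 0.003]]
wrist_force: [2.5, -0.9, 4.9]
gripper_width: 0.997
```

```bash
python3 - <<'E'
from h import *
for p in range(20,80,5):
    print(p,rel(tip([.5353,-.2014],8.2,p),des(8.2,20))[3:])
shot('side','s2.png')
im=cv2.imread('pics/s2.png')[130:300,180:400]
cv2.imwrite('pics/s2z.png',cv2.convertScaleAbs(cv2.resize(im,None,fx=3.5,fy=3.5),alpha=1.5,beta=15))
E
```

```text
20 [-2.511  0.121 -0.178]
25 [-1.     0.078 -0.167]
30 [ 0.509  0.166 -0.155]
35 [ 2.005  0.385 -0.144]
40 [ 3.475  0.734 -0.133]
45 [ 4.91   1.21  -0.123]
50 [ 6.298  1.809 -0.113]
55 [ 7.628  2.527 -0.104]
60 [ 8.891  3.358 -0.095]
65 [10.077  4.296 -0.087]
70 [11.176  5.334 -0.079]
75 [12.18   6.463 -0.073]
```

View pics/s2z.png

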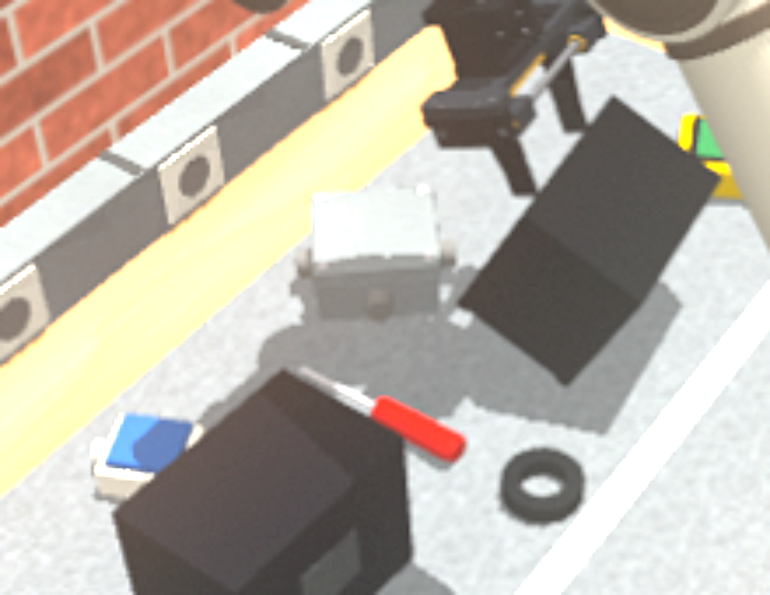

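>>> step_arm([
  [[0,0,0,1.3,0.3,0,100],[0,0,0,2.3,0.45,0,100],[0,0,0,3.3,0.7,0,100],[0,0,0,4.2,1.0,0,100],[0,0,0,5.0,1.25,0,100]],
])

```text
time_s: 4.05
tcp_pos: [0.5411, -0.2005, 0.1768]
ee_rot: [[-0.931, -0.34, 0.134], [-0.126, -0.045, -0.991], [0.343, -0.939, -0.001]]
wrist_force: [-0.9, 0.6, 0.2]
gripper_width: 0.999
```

```bash
python3 - <<'E'
from h import *
for p in range(40,80,5):
    print(p,rel(tip([.5353,-.2014],8.2,p),des(8.2,20))[3:])
shot('side','s3.png')
im=cv2.imread('pics/s3.png')[130:300,180:400]
cv2.imwrite('pics/s3z.png',cv2.convertScaleAbs(cv2.resize(im,None,fx=3.5,fy=3.5),alpha=1.5,beta=15))
E
```

```text
40 [-1.622 -0.916 -0.015]
45 [-0.19  -0.431 -0.002]
50 [1.194 0.177 0.011]
55 [2.519 0.903 0.024]
60 [3.777 1.742 0.036]
65 [4.956 2.687 0.049]
70 [6.049 3.732 0.061]
75 [7.046 4.868 0.073]
```

View pics/s3z.png

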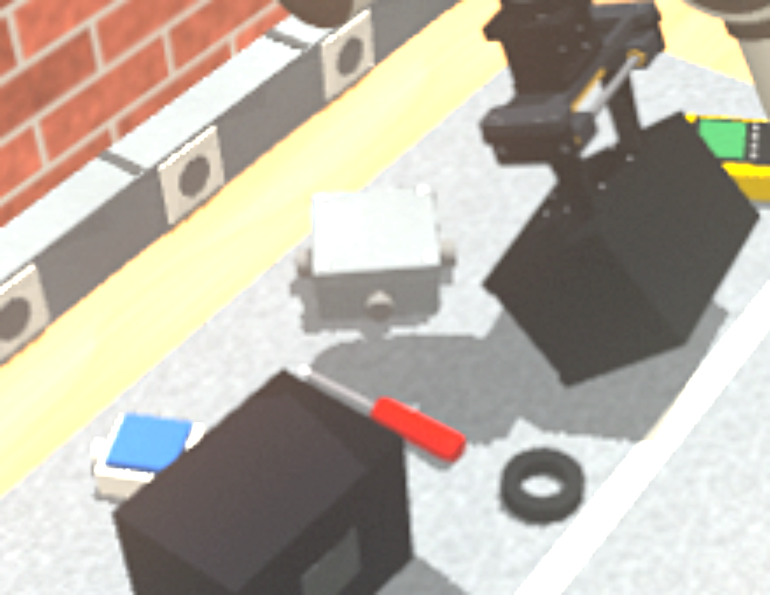

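>>> step_arm([
  [[0,0,0,0.6,0,0,100],[0,0,0,1.2,0.1,0,100],[0,0,0,1.8,0.3,0,100],[0,0,0,1.8,0.3,0,100],[0,0,0,1.8,0.3,0,100]],
])

```text
time_s: 4.52
tcp_pos: [0.5248, -0.2031, 0.1806]
ee_rot: [[-0.931, -0.338, 0.135], [-0.127, -0.046, -0.991], [0.341, -0.94, 0.0]]
wrist_force: [-0.1, 1.0, 0.2]
gripper_width: 1.0
```

```bash
python3 - <<'E'
from h import *
shot('side','s4.png')
im=cv2.imread('pics/s4.png')[130:300,180:400]
cv2.imwrite('pics/s4z.png',cv2.convertScaleAbs(cv2.resize(im,None,fx=3.5,fy=3.5),alpha=1.5,beta=15))
E
```

```text
(no output)
```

View pics/s4z.png

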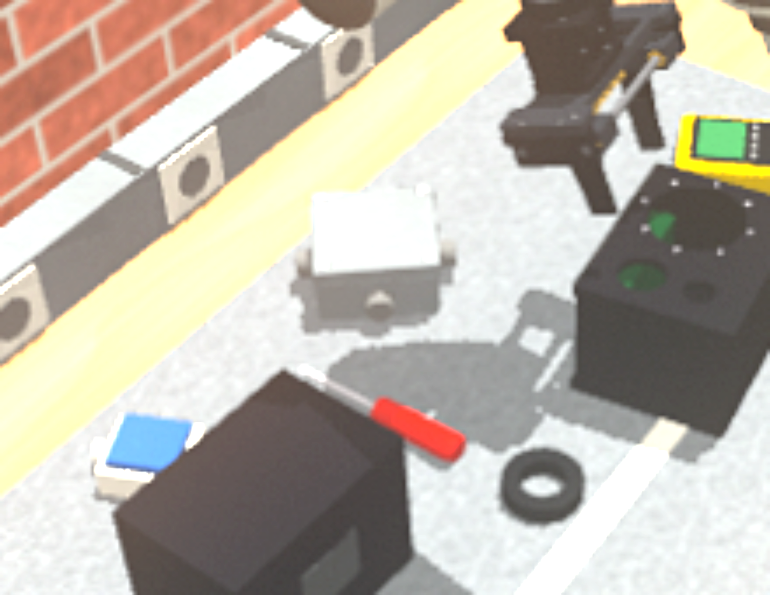

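```bash
python3 - <<'E'
from h import *
print(rel([.68,-.12,.27],des(3,20)))
E
```

```text
[ -0.029   0.078  -0.001 -12.436 -14.026  -6.13 ]
```

>>> step_arm([
  [[-0.005,0.015,0,-2.4,-2.8,-1.2,100],[-0.01,0.03,0,-4.8,-5.6,-2.4,100],[-0.018,0.05,0,-7.2,-8.4,-3.6,100],[-0.024,0.065,0,-9.8,-11.2,-4.8,100],[-0.029,0.08,0,-12.4,-14,-6,100]],
])

```text
time_s: 4.98
tcp_pos: [0.6809, -0.1205, 0.271]
ee_rot: [[-0.939, -0.34, 0.05], [-0.046, -0.017, -0.999], [0.34, -0.94, 0.001]]
wrist_force: [1.6, 0.3, 0.7]
gripper_width: 1.0
```

```bash
python3 - <<'E'
from h import *
shot('wrist','w5.png');shot('top','t5.png')
s=r.sense();print(s['tcp_pos'])
print(rel([.72,.02,.26],des(-2.2,20)));
E
```

```text
[ 0.685 -0.119  0.27 ]
[ -0.032   0.086  -0.008  -4.337  -0.479 -13.672]
```

View pics/w5.png

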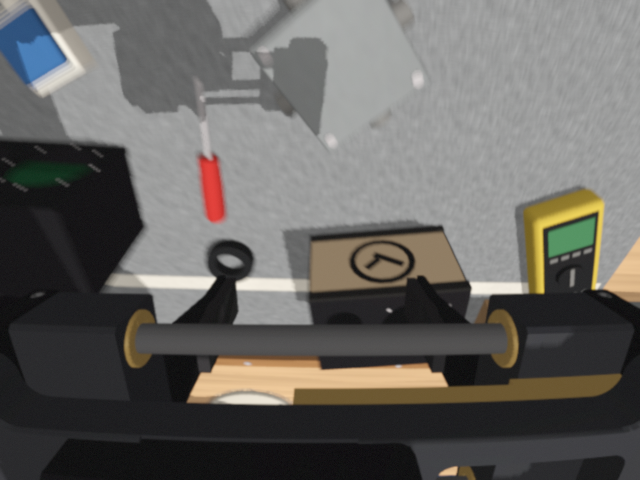

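View pics/t5.png

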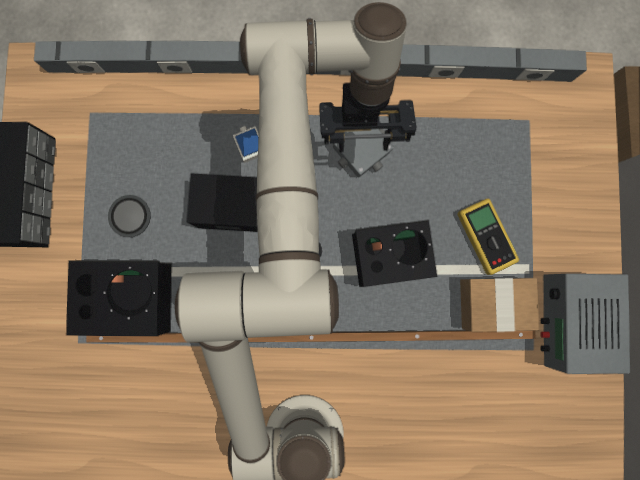

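The right-hand cabinet shows the stamp (ring around wrist pixel (382,261)). Next, the left cabinet.

>>> step_arm([
  [[-0.006,0.017,0,-0.9,0,-3,100],[-0.012,0.034,0,-1.8,0,-6,100],[-0.02,0.05,0,-2.6,0,-9,100],[-0.026,0.07,0,-3.4,0,-12,100],[-0.032,0.086,-0.008,-4,0,-15,100]],
])

```text
time_s: 5.5
tcp_pos: [0.7096, 0.0315, 0.2554]
ee_rot: [[-0.936, -0.349, -0.043], [0.04, 0.015, -0.999], [0.349, -0.937, 0.0]]
wrist_force: [0.0, 0.6, -0.9]
gripper_width: 1.002
```

```bash
python3 - <<'E'
from h import *
s=r.sense();print(s['tcp_pos'],s['joints'])
t=tip([.5237,.1964],-2.2,0,dx=.035)
print(rel(t+[0,0,.1],des(-2.2,20)));print(rel(t,des(-2.2,20)))
E
```

```text
[0.71  0.032 0.255] [  13.196   42.027   37.608   -5.585 -105.274   73.825]
[  0.001  -0.004   0.008   1.533   3.062 -15.752]
[  0.001  -0.004   0.008  -1.962  12.432 -15.755]
```

>>> step_arm([
  [[0,0,0,-1,0.5,-3.2,100],[0,0,0,-1.5,1,-6.4,100],[0,0,0,-1.5,2,-9.6,100],[0,0,0,-1,3,-12.8,100],[0,0,0,-0.5,4,-15.8,100]],
])

```text
time_s: 5.92
tcp_pos: [0.7064, 0.1901, 0.2151]
ee_rot: [[-0.936, -0.35, -0.041], [0.039, 0.014, -0.999], [0.35, -0.937, 0.001]]
wrist_force: [0.1, -0.5, -0.6]
gripper_width: 1.004
```

>>> step_arm([
  [[0,0,0,-0.7,2,0,100],[0,0,0,-1.2,4,0,100],[0,0,0,-1.5,6,0,100],[0,0,0,-1.5,8,0,100],[0,0,0,-1.5,8.4,0,100]],
])

```text
time_s: 6.33
tcp_pos: [0.6889, 0.1889, 0.1284]
ee_rot: [[-0.934, -0.356, -0.041], [0.039, 0.012, -0.999], [0.356, -0.934, 0.002]]
wrist_force: [0.0, -0.4, -0.0]
gripper_width: 1.0
```

```bash
python3 - <<'E'
from h import *
s=r.sense();print(s['tcp_pos'],s['joints'],s['wrist_force'])
for p in range(0,65,5):
    print(p,rel(tip([.5237,.1964],-2.2,p),des(-2.2,20)))
E
```

```text
[0.689 0.189 0.128] [ 24.289  45.795  28.425  -9.082 -91.49   64.594] [ 0.035 -0.439 -0.035]
0 [-0.001 -0.004  0.015  3.176  0.827 -0.106]
5 [-0.001 -0.004  0.015  4.593  0.298 -0.1  ]
10 [-0.001 -0.004  0.015  6.05  -0.105 -0.094]
15 [-0.001 -0.004  0.015  7.536 -0.379 -0.089]
20 [-0.001 -0.004  0.015  9.041 -0.523 -0.083]
25 [-0.001 -0.004  0.015 10.553 -0.535 -0.078]
30 [-0.001 -0.004  0.015 12.06  -0.415 -0.072]
35 [-0.001 -0.004  0.015 13.55  -0.164 -0.067]
40 [-0.001 -0.004  0.015 15.013  0.216 -0.063]
45 [-0.001 -0.004  0.015 16.438  0.721 -0.058]
50 [-0.001 -0.004  0.015 17.813  1.349 -0.054]
55 [-0.001 -0.004  0.015 19.128  2.095 -0.05 ]
60 [-0.001 -0.004  0.015 20.373  2.952 -0.047]
```

>>> step_arm([
  [[0,0,0,1.2,0.4,-0.1,100],[0,0,0,2.4,0.8,-0.1,100],[0,0,0,3.2,0.83,-0.1,100],[0,0,0,4.2,0.5,-0.1,100],[0,0,0,5.2,0.2,-0.1,100]],
])

```text
time_s: 6.75
tcp_pos: [0.6429, 0.1922, 0.1501]
ee_rot: [[-0.937, -0.346, -0.042], [0.039, 0.015, -0.999], [0.346, -0.938, -0.0]]
wrist_force: [2.4, 0.0, -1.3]
gripper_width: 1.002
```

```bash
python3 - <<'E'
from h import *
for p in range(5,65,5):
    print(p,rel(tip([.5237,.1964],-2.2,p),des(-2.2,20))[3:])
shot('side','s6.png')
im=cv2.imread('pics/s6.png')[160:350,150:370]
cv2.imwrite('pics/s6z.png',cv2.convertScaleAbs(cv2.resize(im,None,fx=3.1,fy=3.1),alpha=1.5,beta=15))
E
```

```text
5 [-0.47   0.687  0.033]
10 [0.982 0.268 0.037]
15 [ 2.466 -0.022  0.041]
20 [ 3.969 -0.182  0.046]
25 [ 5.48  -0.211  0.05 ]
30 [ 6.988 -0.108  0.055]
35 [8.482 0.126 0.061]
40 [9.949 0.49  0.066]
45 [11.379  0.98   0.071]
50 [12.761  1.593  0.076]
55 [14.084  2.323  0.082]
60 [15.339  3.167  0.087]
```

View pics/s6z.png

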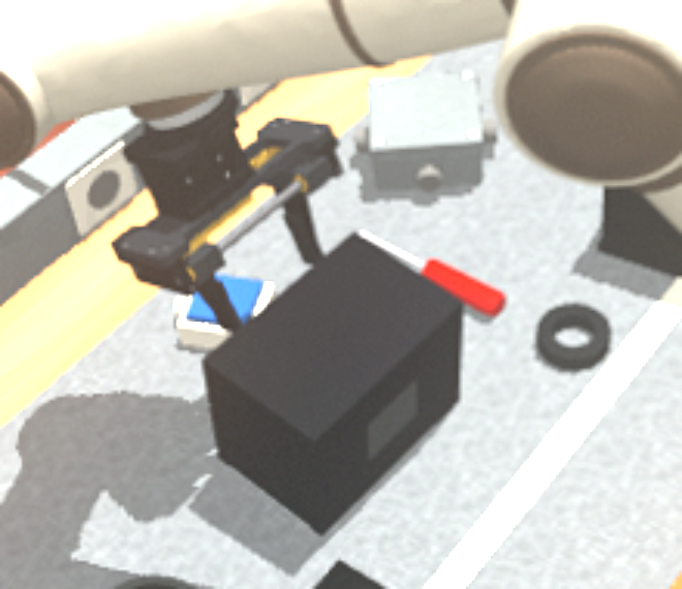

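>>> step_arm([
  [[0,0,0,1.2,0.35,0,100],[0,0,0,2.3,0.15,0,100],[0,0,0,3.3,0.05,0,100],[0,0,0,4.3,0,0,100],[0,0,0,5.5,0,0,100]],
])

```text
time_s: 7.22
tcp_pos: [0.5937, 0.1945, 0.1723]
ee_rot: [[-0.94, -0.339, -0.041], [0.038, 0.016, -0.999], [0.34, -0.941, -0.002]]
wrist_force: [4.0, 0.0, 5.8]
gripper_width: 0.997
```

```bash
python3 - <<'E'
from h import *
for p in range(20,70,5):
    print(p,rel(tip([.5237,.1964],-2.2,p),des(-2.2,20))[3:])
shot('side','s7.png')
im=cv2.imread('pics/s7.png')[160:350,150:370]
cv2.imwrite('pics/s7z.png',cv2.convertScaleAbs(cv2.resize(im,None,fx=3.1,fy=3.1),alpha=1.5,beta=15))
E
```

```text
20 [-1.428  0.205  0.081]
25 [0.083 0.166 0.084]
30 [1.592 0.259 0.087]
35 [3.087 0.483 0.09 ]
40 [4.557 0.837 0.094]
45 [5.99  1.317 0.098]
50 [7.376 1.921 0.103]
55 [8.704 2.643 0.108]
60 [9.964 3.478 0.113]
65 [11.147  4.419  0.118]
```

View pics/s7z.png

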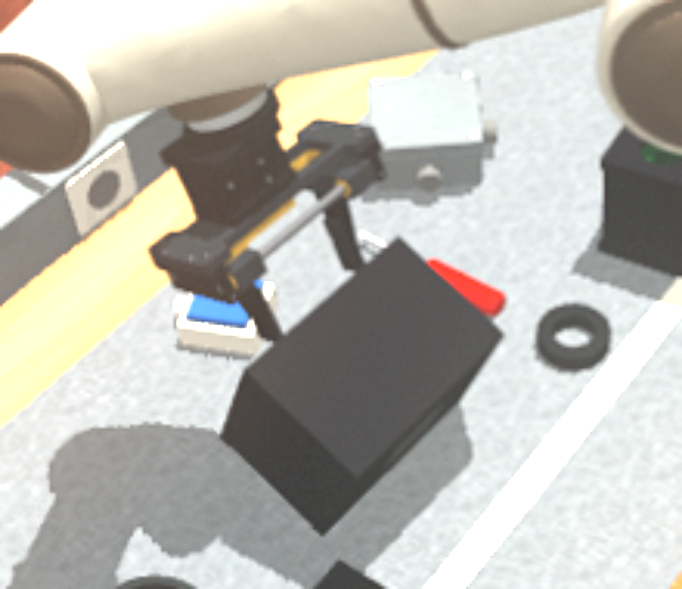

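>>> step_arm([
  [[0,0,0,1.2,0.3,0,100],[0,0,0,2.3,0.35,0,100],[0,0,0,3.3,0.55,0,100],[0,0,0,4.3,0.8,0,100],[0,0,0,5.3,1.1,0,100]],
])

```text
time_s: 7.68
tcp_pos: [0.5364, 0.1967, 0.1771]
ee_rot: [[-0.936, -0.349, -0.041], [0.039, 0.015, -0.999], [0.349, -0.937, -0.0]]
wrist_force: [1.1, 0.9, 1.2]
gripper_width: 0.997
```

>>> step_arm([
  [[0,0,0,0.8,0.2,0,100],[0,0,0,1.5,0.4,0,100],[0,0,0,2.0,0.6,0,100],[0,0,0,2.3,0.7,0,100],[0,0,0,2.3,0.7,0,100]],
])

```text
time_s: 8.1
tcp_pos: [0.5128, 0.1976, 0.1779]
ee_rot: [[-0.936, -0.349, -0.041], [0.039, 0.014, -0.999], [0.349, -0.937, 0.0]]
wrist_force: [0.6, 0.2, 0.0]
gripper_width: 1.002
```

```bash
python3 - <<'E'
from h import *
for p in range(45,70,5):
    print(p,rel(tip([.5237,.1964],-2.2,p),des(-2.2,20))[3:])
shot('side','s8.png')
im=cv2.imread('pics/s8.png')[160:350,150:370]
cv2.imwrite('pics/s8z.png',cv2.convertScaleAbs(cv2.resize(im,None,fx=3.1,fy=3.1),alpha=1.5,beta=15))
E
```

```text
45 [-1.801 -0.917  0.069]
50 [-0.421 -0.299  0.073]
55 [0.899 0.436 0.077]
60 [2.151 1.283 0.081]
65 [3.324 2.237 0.084]
```

View pics/s8z.png

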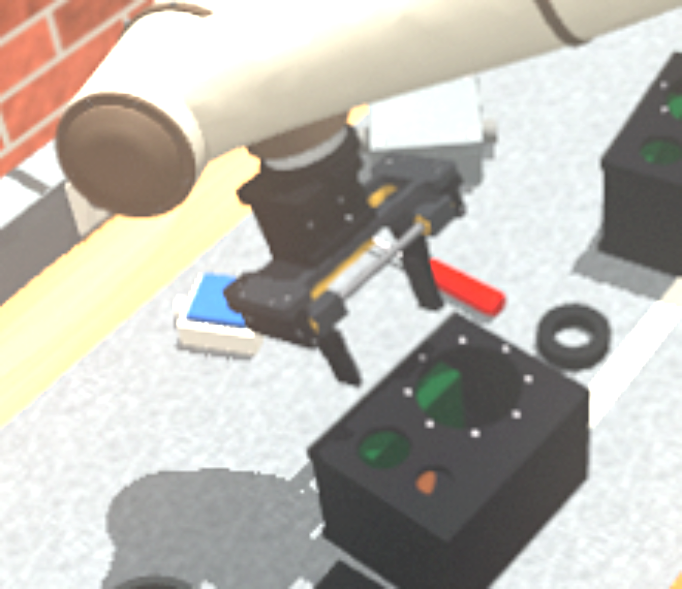

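```bash
python3 - <<'E'
from h import *
print(rel([.66,.10,.27],des(-2.2,20)))
E
```

```text
[  0.001  -0.003   0.007 -10.903 -13.882   9.152]
```

>>> step_arm([
  [[0,0,0,-2.2,-2.8,1.2,100],[0,0,0,-4.4,-5.6,3.2,100],[0,0,0,-6.6,-8.4,5.2,100],[0,0,0,-8.8,-11.2,7.2,100],[0,0,0,-10.9,-13.9,9.2,100]],
])

```text
time_s: 8.57
tcp_pos: [0.6616, 0.0981, 0.2711]
ee_rot: [[-0.937, -0.348, -0.042], [0.039, 0.014, -0.999], [0.348, -0.937, 0.0]]
wrist_force: [1.2, 0.7, -0.1]
gripper_width: 0.998
```

```bash
python3 - <<'E'
from h import *
shot('wrist','w9.png');shot('top','t9.png')
im=cv2.imread('pics/t9.png')[205:350,200:460]
cv2.imwrite('pics/t9z.png',cv2.convertScaleAbs(cv2.resize(im,None,fx=3,fy=3,interpolation=cv2.INTER_CUBIC),alpha=1.6,beta=15))
E
```

```text
(no output)
```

View pics/w9.png

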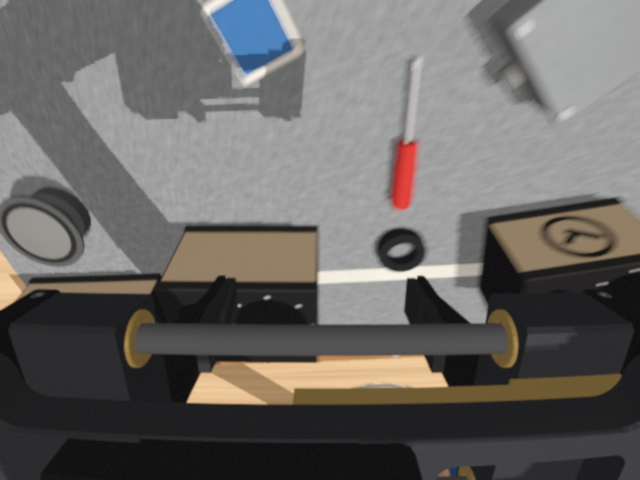

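View pics/t9z.png

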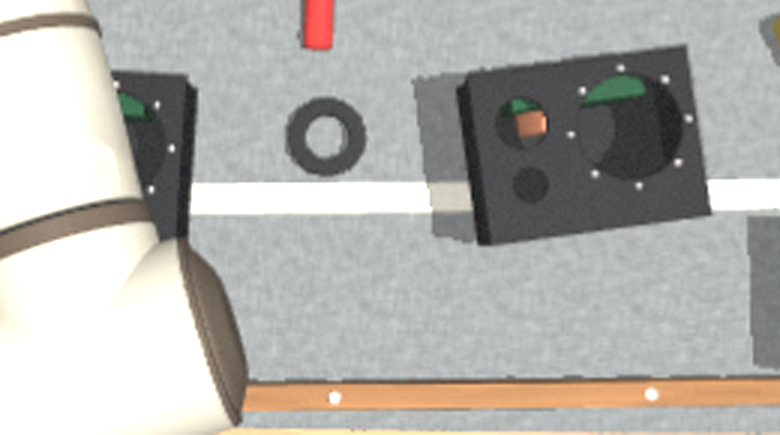

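View pics/t9.png

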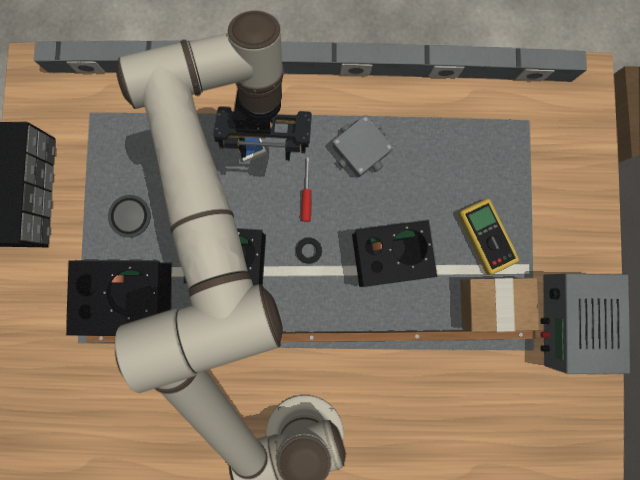

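```bash
python3 - <<'E'
from h import *
c=load('t9.png')
P=lambda q,z:np.array([pix2w(c,u/3+200,v/3+205,z) for u,v in q])
p=P([(467,74),(687,45),(711,213),(488,244)],.12)
M=np.array([[.07,.09],[.07,-.09],[-.07,-.09],[-.07,.09]]);A=p[:,:2];B=A-A.mean(0)
th=np.arctan2((M[:,0]*B[:,1]-M[:,1]*B[:,0]).sum(),(M*B).sum());R=np.array([[np.cos(th),-np.sin(th)],[np.sin(th),np.cos(th)]])
m=A.mean(0);print(A,m,np.degrees(th),(B-M@R.T),'heel',m+R@[.07,0],'crown',m+R@[-.07,0])
print('rail',P([(250,385),(400,383),(560,381),(770,379)],.03),P([(250,381),(770,376)],.0))
t=np.array([.59,-.19,.055]);
print(rel([.64,-.03,.26],des(1.5,30)))
E
```

```text
[[ 0.519 -0.116]
 [ 0.546 -0.294]
 [ 0.41  -0.313]
 [ 0.383 -0.134]] [ 0.465 -0.214] 8.311935821690797 [[-0.002 -0.001]
 [-0.001 -0.001]
 [ 0.002  0.   ]
 [ 0.001  0.001]] heel [ 0.534 -0.204] crown [ 0.395 -0.224]
rail [[ 0.26   0.058  0.03 ]
 [ 0.264 -0.069  0.03 ]
 [ 0.267 -0.205  0.03 ]
 [ 0.271 -0.386  0.03 ]] [[ 0.261  0.06   0.   ]
 [ 0.271 -0.394  0.   ]]
[ 0.03  -0.067 -0.173  1.363  1.705 12.664]
```

>>> step_arm([
  [[0.006,-0.013,-0.035,0,0,2.5,100],[0.012,-0.026,-0.07,0,0,5,100],[0.018,-0.04,-0.1,0,0,8,100],[0.024,-0.055,-0.14,0,0,11.5,100],[0.03,-0.067,-0.173,0,0,15,100]],
])

```text
time_s: 9.08
tcp_pos: [0.6538, -0.0512, 0.2696]
ee_rot: [[-0.861, -0.507, 0.034], [-0.03, -0.015, -0.999], [0.507, -0.862, -0.002]]
wrist_force: [-0.1, -0.3, 0.7]
gripper_width: 1.002
```

```bash
python3 - <<'E'
from h import *
s=r.sense();print(s['tcp_pos'],s['joints'])
print(rel([.62,-.20,.2],des(1.4,30)))
E
```

```text
[ 0.654 -0.051  0.27 ] [   8.105   41.128   34.029   -3.51  -113.168   83.339]
[-0.003  0.009  0.008 -0.17   7.939 14.772]
```

>>> step_arm([
  [[0,0,0,0,1.5,3,100],[0,0,0,0,3,6,100],[0,0,0,0,4.5,9,100],[0,0,0,0,6,12,100],[0,0,0,0,7.5,15.5,100]],
])

```text
time_s: 9.5
tcp_pos: [0.6207, -0.207, 0.2041]
ee_rot: [[-0.862, -0.505, 0.033], [-0.03, -0.015, -0.999], [0.505, -0.863, -0.002]]
wrist_force: [0.2, 0.1, 0.7]
gripper_width: 1.004
```

```bash
python3 - <<'E'
from h import *
s=r.sense();print(s['tcp_pos'],s['joints'])
print(rel([.585,-.208,.055],des(1.4,30)))
E
```

```text
[ 0.621 -0.207  0.204] [  -3.169   41.768   23.886    2.519 -102.36    94.975]
[-0.003  0.009  0.006 -4.455 14.67   0.015]
```

>>> step_arm([
  [[0,0,0,-1,3,0,100],[0,0,0,-2,6,0,100],[0,0,0,-3,9,0,100],[0,0,0,-4,12,0,100],[0,0,0,-4.4,14.6,0,100]],
])

```text
time_s: 9.92
tcp_pos: [0.5841, -0.2071, 0.0539]
ee_rot: [[-0.862, -0.507, 0.031], [-0.028, -0.014, -1.0], [0.507, -0.862, -0.002]]
wrist_force: [1.2, 0.5, -0.6]
gripper_width: 1.0
```

```bash
python3 - <<'E'
from h import *
s=r.sense();print(s['tcp_pos'],s['joints'],s['wrist_force'])
for x in (.56,.54,.50,.46,.43,.42):print(x,rel([x,-.208,.055],des(1.4,30)))
shot('wrist','w10.png')
E
```

```text
[ 0.584 -0.207  0.054] [ -3.357  45.515   8.591   2.518 -83.439  94.225] [ 1.192  0.53  -0.648]
0.56 [-0.002  0.007  0.008  2.136  1.133  0.014]
0.54 [-0.002  0.007  0.008  3.859  2.146 -0.049]
0.5 [-0.002  0.007  0.008  7.305  4.172 -0.174]
0.46 [-0.002  0.007  0.008 10.752  6.199 -0.3  ]
0.43 [-0.002  0.007  0.008 13.337  7.719 -0.394]
0.42 [-0.002  0.007  0.008 14.198  8.225 -0.426]
```

View pics/w10.png

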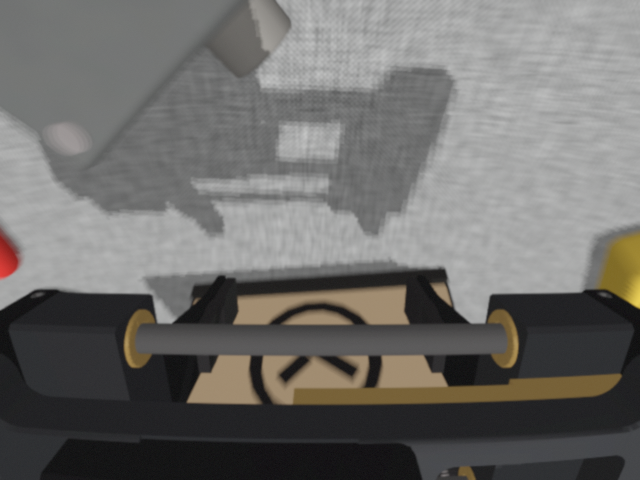

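>>> step_arm([
  [[0,0,0,0.9,0.5,0,100],[0,0,0,1.7,1.0,0,100],[0,0,0,2.6,1.5,0,100],[0,0,0,3.4,2.0,0,100],[0,0,0,4.3,2.5,0,100]],
])

```text
time_s: 10.38
tcp_pos: [0.5377, -0.2093, 0.0577]
ee_rot: [[-0.865, -0.5, 0.034], [-0.029, -0.017, -0.999], [0.5, -0.866, -0.0]]
wrist_force: [2.9, -1.4, -1.0]
gripper_width: 1.001
```

>>> step_arm([
  [[0,0,0,0.7,0.4,0,100],[0,0,0,1.4,0.8,0,100],[0,0,0,2.1,1.2,0,100],[0,0,0,2.8,1.6,0,100],[0,0,0,3.5,2.0,0,100]],
])

```text
time_s: 10.8
tcp_pos: [0.4954, -0.2102, 0.0577]
ee_rot: [[-0.864, -0.503, 0.032], [-0.028, -0.015, -0.999], [0.503, -0.864, -0.001]]
wrist_force: [2.5, 0.1, -0.7]
gripper_width: 1.002
```

```bash
python3 - <<'E'
from h import *
s=r.sense();print(s['tcp_pos'],s['wrist_force'])
for x in (.46,.43,.42):print(x,rel([x,-.208,.055],des(1.4,30)))
shot('top','t11.png')
im=cv2.imread('pics/t11.png')[205:350,290:550]
cv2.imwrite('pics/t11z.png',cv2.convertScaleAbs(cv2.resize(im,None,fx=3,fy=3,interpolation=cv2.INTER_CUBIC),alpha=1.6,beta=15))
E
```

```text
[ 0.495 -0.21   0.058] [ 2.486  0.138 -0.68 ]
0.46 [-0.003  0.007  0.004  2.911  2.012 -0.329]
0.43 [-0.003  0.007  0.004  5.502  3.521 -0.426]
0.42 [-0.003  0.007  0.004  6.365  4.024 -0.458]
```

View pics/t11z.png

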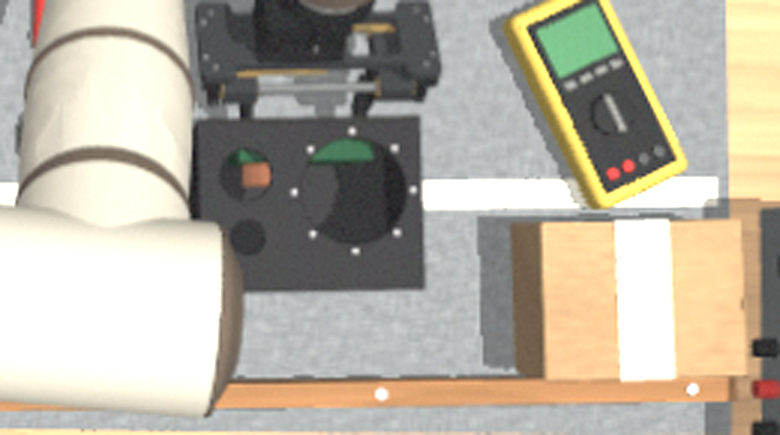

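>>> step_arm([
  [[0,0,0,0.7,0.45,0,100],[0,0,0,1.4,0.9,0,100],[0,0,0,2.1,1.3,0,100],[0,0,0,2.8,1.7,0,100],[0,0,0,3.5,2.1,0,100]],
])

```text
time_s: 11.27
tcp_pos: [0.4555, -0.2118, 0.0577]
ee_rot: [[-0.864, -0.502, 0.033], [-0.029, -0.016, -0.999], [0.502, -0.865, -0.001]]
wrist_force: [5.2, -0.3, 2.1]
gripper_width: 0.995
```

>>> step_arm([
  [[0,0,0,0.4,0.24,0,100],[0,0,0,0.8,0.48,0,100],[0,0,0,1.2,0.72,0,100],[0,0,0,1.5,0.9,0,100],[0,0,0,1.8,1.1,0,100]],
])

```text
time_s: 11.68
tcp_pos: [0.4351, -0.2126, 0.0575]
ee_rot: [[-0.865, -0.501, 0.033], [-0.029, -0.016, -0.999], [0.501, -0.865, -0.0]]
wrist_force: [6.5, 0.8, 5.1]
gripper_width: 1.002
```

```bash
python3 - <<'E'
from h import *
s=r.sense();print(s['tcp_pos'],s['wrist_force'])
for x in (.43,.42):print(x,rel([x,-.208,.055],des(1.4,30)))
shot('top','t12.png')
im=cv2.imread('pics/t12.png')[205:350,290:550]
cv2.imwrite('pics/t12z.png',cv2.convertScaleAbs(cv2.resize(im,None,fx=3,fy=3,interpolation=cv2.INTER_CUBIC),alpha=1.6,beta=15))
E
```

```text
[ 0.435 -0.213  0.057] [6.543 0.756 5.12 ]
0.43 [-0.004  0.008  0.002  0.303  0.462 -0.479]
0.42 [-0.004  0.008  0.002  1.167  0.963 -0.512]
```

View pics/t12z.png

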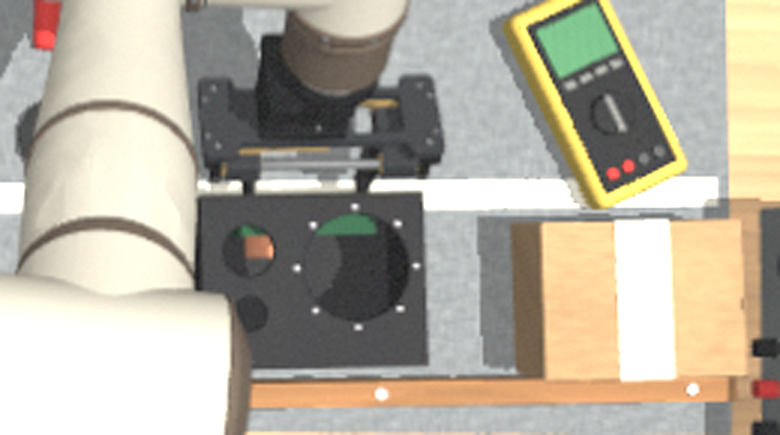

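>>> step_arm([
  [[0,0,0,0.25,0.15,0,100],[0,0,0,0.5,0.3,0,100],[0,0,0,0.7,0.4,0,100],[0,0,0,0.85,0.5,0,100],[0,0,0,0.85,0.5,0,100]],
])

```text
time_s: 12.15
tcp_pos: [0.425, -0.2129, 0.0575]
ee_rot: [[-0.864, -0.502, 0.033], [-0.029, -0.016, -0.999], [0.502, -0.865, -0.0]]
wrist_force: [6.3, 0.6, 3.7]
gripper_width: 0.998
```

```bash
cat >m.py <<'E'
from h import *
import sys
s=r.sense();print(s['tcp_pos'],s['wrist_force'])
n=sys.argv[1]
shot('top',n+'.png')
im=cv2.imread(f'pics/{n}.png')[265:345,340:440]
cv2.imwrite(f'pics/{n}z.png',cv2.convertScaleAbs(cv2.resize(im,None,fx=7,fy=7,interpolation=cv2.INTER_CUBIC),alpha=1.6,beta=15))
E
python3 m.py t13
```

```text
[ 0.425 -0.213  0.057] [6.286 0.615 3.667]
```

View pics/t13z.png

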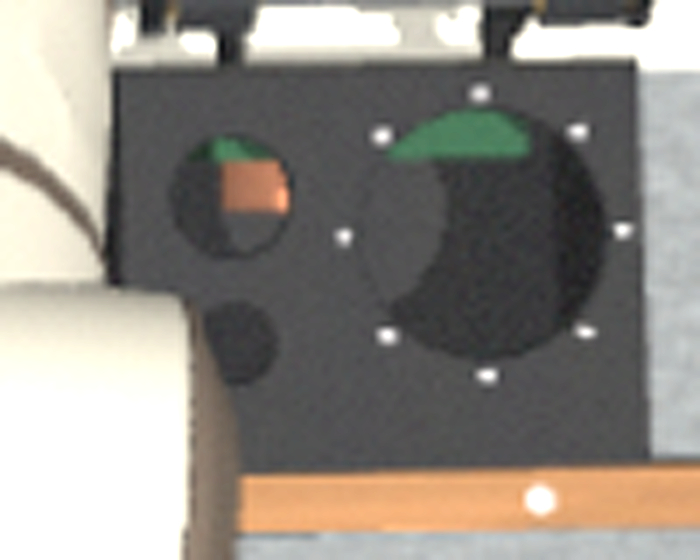

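```bash
python3 - <<'E'
from h import *
c=load('t13.png')
for q in [(250,472),(645,463)]:
    print(pix2w(c,q[0]/7+340,q[1]/7+265,.12),'railtop',pix2w(c,q[0]/7+340,(q[1]+6)/7+265,.03))
for q in [(120,68),(635,62)]: print(pix2w(c,q[0]/7+340,q[1]/7+265,.12))
E
```

```text
[ 0.274 -0.166  0.12 ] railtop [ 0.264 -0.177  0.03 ]
[ 0.278 -0.301  0.12 ] railtop [ 0.269 -0.322  0.03 ]
[ 0.411 -0.12   0.12 ]
[ 0.415 -0.298  0.12 ]
```

>>> step_arm([
  [[0,0,0,0.12,0.07,0,100],[0,0,0,0.24,0.14,0,100],[0,0,0,0.36,0.21,0,100],[0,0,0,0.45,0.26,0,100],[0,0,0,0.45,0.26,0,100]],
])

```text
time_s: 12.62
tcp_pos: [0.4201, -0.2131, 0.0575]
ee_rot: [[-0.865, -0.501, 0.033], [-0.029, -0.017, -0.999], [0.502, -0.865, -0.0]]
wrist_force: [6.4, -0.8, 4.3]
gripper_width: 0.998
```

```bash
python3 m.py t14
```

```text
[ 0.42  -0.213  0.057] [ 6.421 -0.811  4.335]
```

View pics/t14z.png

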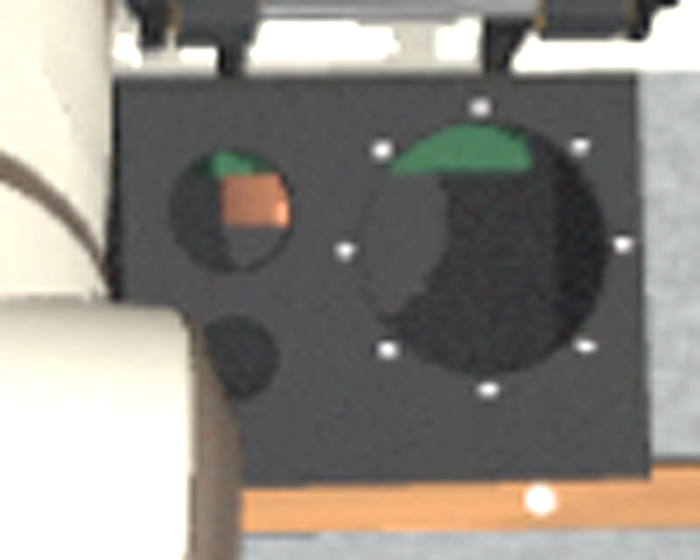

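>>> step_arm([
  [[0,0,0,0.08,0.05,0,100],[0,0,0,0.16,0.1,0,100],[0,0,0,0.24,0.14,0,100],[0,0,0,0.24,0.14,0,100],[0,0,0,0.24,0.14,0,100]],
])

```text
time_s: 13.08
tcp_pos: [0.4175, -0.2132, 0.0575]
ee_rot: [[-0.865, -0.501, 0.033], [-0.029, -0.017, -0.999], [0.502, -0.865, -0.0]]
wrist_force: [6.0, 0.4, 4.2]
gripper_width: 1.001
```

>>> step_arm([
  [[0,0,0,0.08,0.05,0,100],[0,0,0,0.16,0.1,0,100],[0,0,0,0.24,0.14,0,100],[0,0,0,0.24,0.14,0,100],[0,0,0,0.24,0.14,0,100]],
])

```text
time_s: 13.5
tcp_pos: [0.4171, -0.2135, 0.0576]
ee_rot: [[-0.867, -0.497, 0.034], [-0.029, -0.018, -0.999], [0.497, -0.868, 0.001]]
wrist_force: [9.8, 0.3, 5.9]
gripper_width: 1.006
```

```bash
python3 m.py t15
```

```text
[ 0.417 -0.213  0.058] [9.777 0.284 5.86 ]
```

View pics/t15z.png

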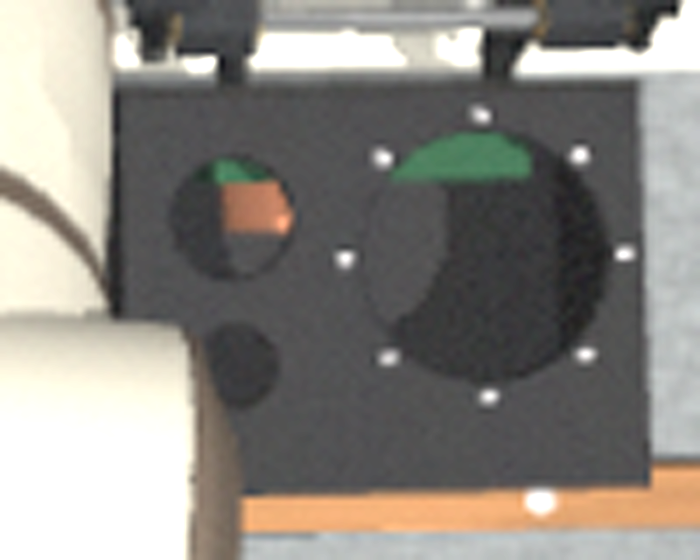

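Contact with the rail: the arm stopped advancing and the force rose. Backing straight off, then up.

>>> step_arm([
  [[0,0,0,-0.5,-0.3,0,100],[0,0,0,-1.5,-0.9,0,100],[0,0,0,-2.6,-1.5,0,100],[0,0,0,-4,-2.3,0,100],[0,0,0,-5.2,-3,0,100]],
])

```text
time_s: 13.97
tcp_pos: [0.471, -0.2107, 0.0559]
ee_rot: [[-0.86, -0.51, 0.031], [-0.028, -0.013, -1.0], [0.51, -0.86, -0.003]]
wrist_force: [0.5, 0.1, 0.5]
gripper_width: 0.999
```

>>> step_arm([
  [[0,0,0,0,-2,0,100],[0,0,0,0,-5,0,100],[0,0,0,0,-8,0,100],[0,0,0,0,-12,0,100],[0,0,0,0,-16,0,100]],
])

```text
time_s: 14.38
tcp_pos: [0.5515, -0.2083, 0.1948]
ee_rot: [[-0.859, -0.512, 0.031], [-0.028, -0.013, -1.0], [0.512, -0.859, -0.003]]
wrist_force: [1.1, -0.6, -0.5]
gripper_width: 0.998
```

>>> step_arm([
  [[0,0,0,0,-1,0,100],[0,0,0,0,-3,-3,100],[0,0,0,0,-5,-6,100],[0,0,0,0,-6,-9,100],[0,0,0,0,-6,-12,100]],
])

```text
time_s: 14.8
tcp_pos: [0.5796, -0.0869, 0.2474]
ee_rot: [[-0.862, -0.506, 0.031], [-0.027, -0.015, -1.0], [0.507, -0.862, -0.001]]
wrist_force: [0.7, -0.2, 0.3]
gripper_width: 1.001
```

```bash
python3 - <<'E'
from h import *
s=r.sense();print(s['tcp_pos'],s['wrist_force'])
shot('top','t16.png');shot('side','s16.png')
E
```

```text
[ 0.58  -0.087  0.247] [ 0.733 -0.199  0.271]
```

View pics/t16.png

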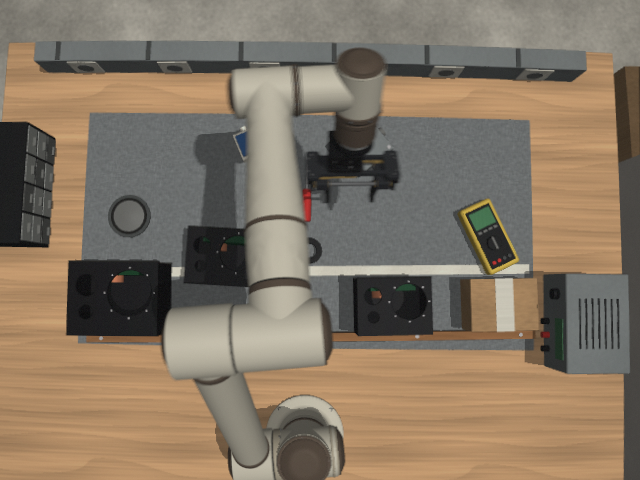

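View pics/s16.png

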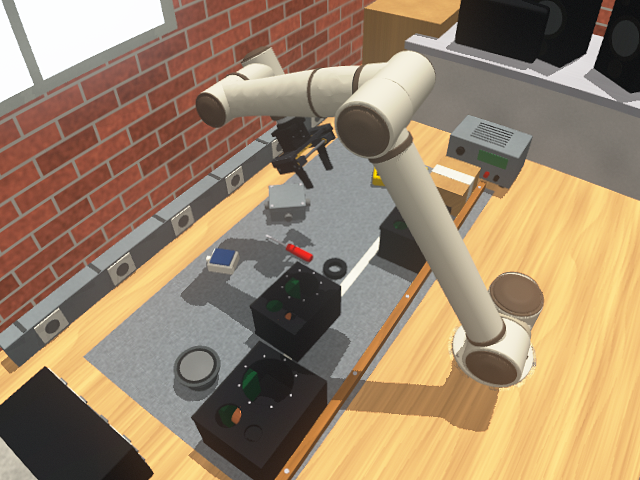

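```bash
python3 - <<'E'
from h import *
c=load('t16.png')
im=cv2.imread('pics/t16.png')
a=im[215:345,170:260];b=im[260:345,345:445]
f=lambda m:cv2.convertScaleAbs(cv2.resize(m,(400,int(400*m.shape[0]/m.shape[1])),interpolation=cv2.INTER_CUBIC),alpha=1.6,beta=15)
A=f(a);B=f(b);B=cv2.copyMakeBorder(B,0,A.shape[0]-B.shape[0],0,0,0)
cv2.imwrite('pics/t16z.png',np.hstack([A,B]))
E
```

```text
(no output)
```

View pics/t16z.png

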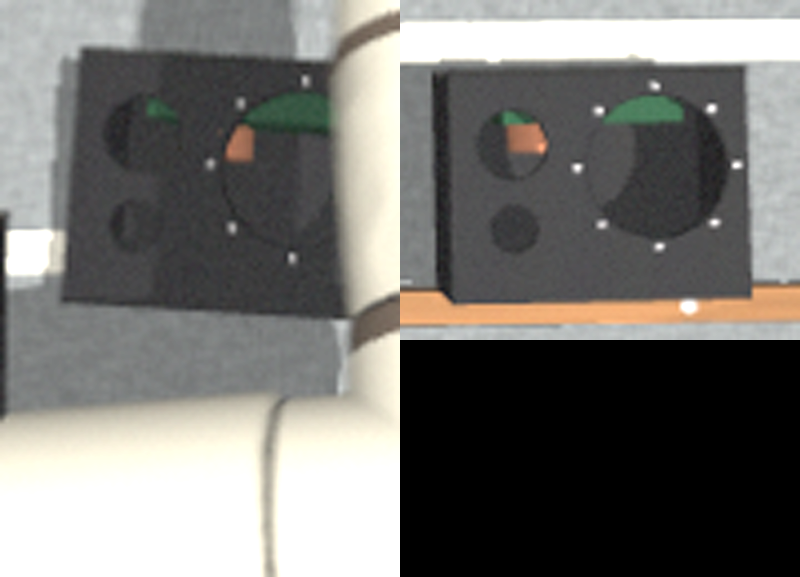

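```bash
python3 - <<'E'
from h import *
c=load('t16.png');s=400/90
for u,v in[(82,48),(330,62),(63,300)]: print('L',pix2w(c,170+u/s,215+v/s,.12))
for u,v in[(447,72),(745,67),(752,297),(455,302)]: print('R',pix2w(c,345+(u-400)/4,260+v/4,.12))
print('rail right',pix2w(c,345+370/4,260+286/4,.03))
E
```

```text
L [0.522 0.289 0.12 ]
L [0.516 0.153 0.12 ]
L [0.385 0.295 0.12 ]
R [ 0.403 -0.119  0.12 ]
R [ 0.408 -0.299  0.12 ]
R [ 0.271 -0.304  0.12 ]
R [ 0.266 -0.126  0.12 ]
rail right [ 0.27  -0.336  0.03 ]
```

```bash
python3 - <<'E'
from h import *
s=r.sense();print(s['time_s'],s['joint_velocities'],s['wrist_force'])
print(r.finish_job())
E
```

```text
14.9 [-3.268  0.845 -0.931  2.312  0.068  1.498] [ 0.492  0.12  -1.48 ]
the job is handed in; nothing more can be done
None
```

I tipped both cabinets onto their backs towards the robot, pushed the stamped one flush against the stop rail, moved clear, and handed the job in at about 14.9 s of the 64 s allowed. Handing in gave no verdict.

- **Stamp:** the wrist camera showed the ring and tick on the right-hand cabinet's underside. The left-hand one was bare.
- **Stamped cabinet:** I pushed it with the open fingers squared to the rail until it stopped moving and the push force rose from about 6 N to 10 N. In the last top picture its robot-side edge lay about 1.5 mm from the rail face at both ends, roughly the calibration accuracy. By eye on those edges it is square to the rail.
- **Other cabinet:** it lies on its back with its lower back edge about 6 mm from where it stood.
- **Everything else:** the bystanders I could see in the last pictures looked unmoved. I compared them by eye and did not measure them. The gripper was at about 0.25 m height, touching nothing.

No check failed or disagreed. The arm still had a small residual joint motion, about 3 degrees/s, when I handed in.

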